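# Set the drawing lamp to brightness step five and switch it on

## Task

On the grey lamp control box, push the black selector lever round clockwise with a fingertip, click by click, from where it stands to the fifth step after the red off mark, without going past it. Then press the green button fully down to switch the lamp on, and let go of it. Only push with the fingers: never pinch or force the lever, and leave the sherd, the glue bottle and the scale bar where they are.

Things in the scene. Friction and masses are not known exactly. Their poses are not given: they have to be found in the camera images.
- control_box: Grey lamp control box fixed to the table, 190 (x) x 220 (y) x 45 mm high, at another place and yaw each time; origin at the centre of its underside, z up, x away from its user, y to the left. On its top, centred at x 0, y +25 mm, lies a dark round plate (62 mm radius, top 48 mm above the table) that carries the selector.
- selector_axis (a point): Point on the lever's upright turning axis, level with its top, 72 mm above the table; its axes are the box's. Eight marks ring it at 72 mm radius, 30 degrees apart: the red dot is off (step 0), 105 degrees anticlockwise (from above) from the box's +x; the white bars following clockwise are steps 1 to 7. Step 5 thus lies 45 degrees clockwise from the box's +x.
- selector_tip (a point): Point on top of the black selector lever, on its white line, 50 mm out from the axis, 72 mm above the table; x points outwards along the lever. The lever is an upright bar 12 mm wide with flat sides, reaching 56 mm out from the axis to one side, from 2 to 24 mm above the round plate; its hub, 25 mm tall, has 16 mm radius.
- selector (a joint): Selector angle in rad: 0 at the red off mark, growing clockwise from above, to a stop at 3.67 (step 7). It clicks into a detent every 0.5236 rad: step 5 is 2.618. It starts at any step from 0 to 3. About 2 N at 42 mm from the axis takes it over the hump half-way between steps; then it springs on into the next step by itself and stays.
- lamp_button_top (a point): Centre of the top of the round green push button (14 mm radius) near the box's right corner on the user's side. It is pressed straight down.
- lamp_button (a joint): Travel of the green button in m: 0 released, 0.006 fully down. A spring lifts it again; fully down takes 5 N.
- sherd: Loose piece of terracotta pottery, 60 x 45 x 22 mm, origin at the centre of its underside, lying left of the box. Leave alone.
- glue_bottle: Loose small bottle, 36 mm in diameter, 85 mm tall, orange cap, origin at the centre of its underside, standing right of the box. Leave alone.
- scale_bar: Loose black and white photo scale bar, 144 x 20 x 8 mm, x along its length, origin at the centre of its underside, lying beyond the box's far side. Leave alone.

How it is judged:
By the outcome, as a careful person would: the job done as asked, in the order asked, and still so for the second after the job is handed in, with the robot touching nothing.
It also fails if it takes over 64 s, if anything falls off the work surface, if the arm or the gripper's body presses on something with over 40 N, if the wrist force passes 120 N, or if a joint passes its speed limit or range.

## Robot

A 6-joint arm with a two-finger parallel gripper is mounted at the origin on the work surface. World frame = base frame: x ahead of the robot, y to its left, z up, the work surface at z = 0. Lengths are in mm, angles in rad, forces in N, time in s.
With the tool pointing down it reaches from about 350 to 975 mm from the base axis. Payload 7.1 kg.
Tool frame: the origin (TCP) lies at the very end of the fingers, on their centre line; the grasp point (between the pads) lies ctrl.hold_point_z behind it (ctrl.hold_point_z is the distance from the TCP to the grasp point, in mm); z points along the fingers, y is the line along which they close (so a half turn about z gives the same grasp; the last joint's range is limited). The gripper opens to 88 mm and grips with 3 to 60 N. Pads are 20 mm wide; open, the fingers measure 115 mm over their backs; the gripper's body (75 mm by 178 mm) begins 61 mm behind the grasp point.
Start: joints at [1.146, 0.423, 1.63, -0, 1.089, -0.019], TCP at [246.689, 574.238, 222.675] pointing down, gripper open.
Joint ranges: [-3, 3], [-0.9, 2.11], [0.09, 2.58], [-1.31, 4.45], [0.11, 2.69], [-2.54, 2.54]. Speed limits (rad/s): [2.39, 2.39, 3.01, 3.14, 3.14, 3.14].

## Interface

Orientations are given as a rotation vector (axis times angle).
In Python, from workcell import ctrl gives the robot as it stands. The module is installed in compiled form; this text tells all that it offers.
- The arm moves only by the shell command python3 -m creep 'ROWS'. ROWS is JSON, a list of rows, each an object with "translation": the shift along the tool's x, y, z in mm, a list of three; "angular": the turn, a rotation vector about the tool's x, y, z in rad, a list of three; "jaw": the opening, from 0 (shut) to 1 (fully open). A call has exactly 8 rows; each row is the pose to reach, as a shift and turn from the pose commanded when the call began, along the tool's axes at that moment; what a row does not reach only later rows make up. A row lasts 1/8 s, in which the tool goes at most 62.5 mm and 10.7 degrees, less where a joint would pass 70% of its speed; a pose out of reach is approached as far as the arm can. A call with a gripper value outside its range is refused whole. The fingers move at their own pace and stop on an object; the grip force is fixed at half the most. Time passes only in rows, so rows that repeat a pose let the fingers close, or fill a call up. It gives the time, the measured TCP pose, the force, the opening and the grip force at its end, in the units of the state.
- ctrl.get_obs(): the state, without advancing time (a new reading comes with each control period).
- ctrl.get_image(name): name is "scene" or "top"; returns the picture (420x560x3 uint8, red, green, blue); there is no depth.
- ctrl.camera_info(name): a dict with "camera_matrix" (3x3 intrinsics, pixels), "world_from_camera" (4x4, takes a point from camera to world coordinates). Camera axes: x right, y up, looking along -z (the intrinsics and any distortion apply to the point x, -y, -z); pixel columns grow to the right and rows downward; lengths in mm; the calibration is good to about 2 mm. A picture is of the moment at which its call begins. camera_info takes no time and is no camera call.
- ctrl.close_job(): hands the job in; it is judged then, once.
Trained networks look in the newest picture that a camera, given by its name, has taken for a name from the list of things; names that differ only in an ending like _2 or _b are one class to them, and where a whole thing is asked for, a point or a joint stands for the part that bears it (a point fixed in the world has none). Each returns a list of dicts, best first, with "score" (0 to 1); they miss things now and then, are a little off and sometimes report something else, mostly with a low value. They report only what shows in the picture. A call takes as long as a camera call.
- ctrl.look_for(camera, label): "rect" ([left, top, right, bottom] in pixels, round what is visible of it).
The state is a dict: "t": time; "qpos": joint angles; "qvel": joint speeds; "joint_torque": joint torques, N m; "ee_pos": TCP position; "orientation": TCP orientation; "ft_force": force on the tool from outside, world axes, zero at the start; "moment": the same for the moment, N m; "width": finger opening in mm; "grasp_force": force on a finger pad.
Only numpy, scipy, OpenCV 4.12 (cv2) and the standard library are available. Lean on these libraries where they do the work, as an engineer would, in place of code of your own. Each camera call takes 0.05 s, during which the arm holds its last target. There are 200 camera calls.

## Working session

There is one attempt and no reset: what is moved stays moved. The work goes in short steps, Python scripts to look and compute and a shell command to move; the robot and the scene stay as the last step left them, time stands still between calls to the robot, and variables do not carry over. Pictures are saved under pics/ and viewed, at most 10 in all, crops included, and the job is handed in when it is done.

```bash
mkdir -p pics
python3 - <<'E'
from workcell import ctrl
import cv2
o=ctrl.get_obs();print({k:o[k] for k in('t','ee_pos','orientation','width','ft_force')},ctrl.hold_point_z)
for c in('top','scene'):
    im=ctrl.get_image(c);cv2.imwrite(f'pics/{c}0.png',im[...,::-1])
    i=ctrl.camera_info(c);print(c,i)
    for n in('control_box','selector','selector_tip','lamp_button','glue_bottle','sherd','scale_bar'):
        print(n,[(d['rect'],round(d['score'],2)) for d in ctrl.look_for(c,n)[:2]])
E
```

```text
{'t': 0.0, 'ee_pos': array([246.4789236 , 573.77498369, 221.93500909]), 'orientation': array([-6.33011189e-01, -3.07686831e+00,  2.19679710e-03]), 'width': 87.48941784501758, 'ft_force': array([-0.07318995, -0.25194574,  0.74950331])} 18.700000000000003
top {'camera_matrix': array([[448.08408672,   0.        , 278.84782081],
       [  0.        , 448.08408672, 203.38774747],
       [  0.        ,   0.        ,   1.        ]]), 'world_from_camera': array([[ 9.95918940e-02,  9.66258598e-01, -2.37541104e-01,
         4.31830967e+02],
       [-9.95027318e-01,  9.70591985e-02, -2.23640035e-02,
         3.83735196e+01],
       [ 1.44613849e-03,  2.38587161e-01,  9.71120011e-01,
         8.34421291e+02],
       [ 0.00000000e+00,  0.00000000e+00,  0.00000000e+00,
         1.00000000e+00]])}
control_box [([243.9, 163.3, 390.9, 303.8], 0.59)]
selector [([295.0, 192.8, 311.7, 235.7], 0.69)]
selector_tip [([294.3, 187.8, 316.4, 231.7], 0.84)]
lamp_button [([342.5, 268.3, 357.6, 281.1], 0.55)]
glue_bottle [([392.7, 223.2, 416.7, 244.8], 0.77)]
sherd [([195.5, 186.5, 224.9, 223.2], 0.73)]
scale_ba
[... 269 characters left out ...]
25029272e-01,  8.24907006e-01,
         1.42754686e+03],
       [ 9.77489514e-01, -9.05759295e-02,  1.90552487e-01,
         2.26062030e+02],
       [-2.53289146e-02,  8.46250710e-01,  5.32182470e-01,
         6.22861698e+02],
       [ 0.00000000e+00,  0.00000000e+00,  0.00000000e+00,
         1.00000000e+00]])}
control_box [([196.3, 189.1, 329.2, 278.6], 0.83)]
selector [([266.6, 211.9, 282.0, 239.1], 0.56)]
selector_tip [([264.0, 209.6, 281.0, 238.2], 0.75), ([195.1, 264.9, 255.4, 300.3], 0.32)]
lamp_button []
glue_bottle [([184.7, 200.3, 202.9, 239.8], 0.94), ([197.6, 191.8, 327.4, 280.0], 0.51)]
sherd [([343.5, 247.6, 375.2, 269.6], 0.94)]
scale_bar [([195.8, 267.8, 256.7, 298.8], 0.75)]
```

View pics/top0.png

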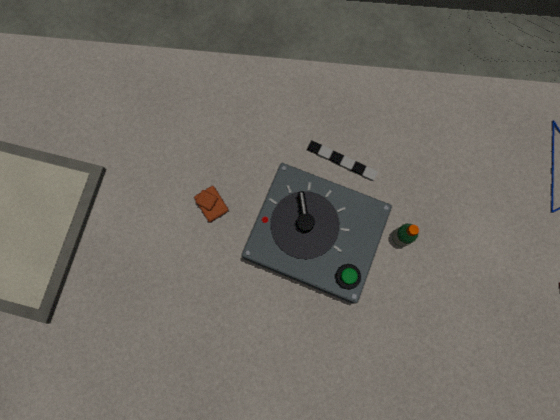

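View pics/scene0.png

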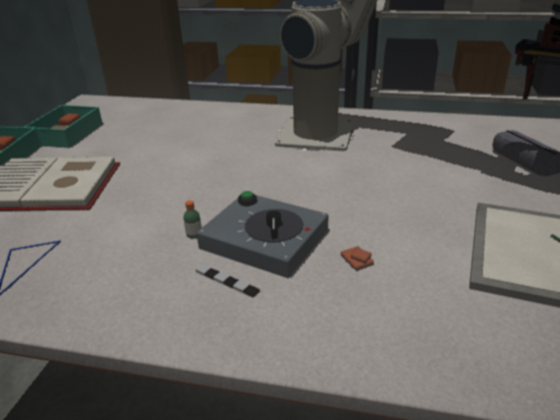

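The top view shows the box with its corners near (283,164), (391,207), (355,301) and (243,256). The hub is at about (306,223), the lever tip at (302,193), the red dot at (265,220) and the button at (349,276). The scene view agrees. I'll zoom in to measure more precisely.

```bash
cat > h.py <<'E'
import numpy as np
from workcell import ctrl
def ray(c,uv,z):
    i=ctrl.camera_info(c);K=i['camera_matrix'];T=i['world_from_camera']
    d=np.linalg.inv(K)@[uv[0],uv[1],1];d=T[:3,:3]@[d[0],-d[1],-d[2]];o=T[:3,3]
    return (o+d*(z-o[2])/d[2])
def proj(c,p):
    i=ctrl.camera_info(c);K=i['camera_matrix'];T=i['world_from_camera']
    q=T[:3,:3].T@(np.array(p)-T[:3,3]);q=K@[q[0],-q[1],-q[2]];return q[:2]/q[2]
E
python3 - <<'E'
from h import *
import cv2
from scipy.optimize import least_squares
im=cv2.imread('pics/top0.png')
top=[(283,164),(391,207),(355,301),(243,256)]
loc=[(95,110),(95,-110),(-95,-110),(-95,110)]
obs=[(top[i],(*loc[i],45)) for i in range(4)]
hsv=cv2.cvtColor(im,cv2.COLOR_BGR2HSV)
m=((hsv[...,0]<8)|(hsv[...,0]>172))&(hsv[...,1]>150)&(hsv[...,2]>90);m[:,:255]=0;m[:,275:]=0;m[:210]=0;m[230:]=0
v,u=np.nonzero(m);red=(u.mean(),v.mean());print('red',red,len(u))
a=np.radians(105);obs.append((red,(72*np.cos(a),25+72*np.sin(a),46)))
g=(hsv[...,0]>45)&(hsv[...,0]<75)&(hsv[...,1]>150)&(hsv[...,2]>70);g[:,:330]=0;g[:,370:]=0;g[:260]=0;g[295:]=0
v,u=np.nonzero(g);gr=((u.min()+u.max())/2,(v.min()+v.max())/2);print('green',gr,len(u))
def w(p,l): c,s=np.cos(p[2]),np.sin(p[2]);return (p[0]+c*l[0]-s*l[1],p[1]+s*l[0]+c*l[1],l[2])
f=lambda p:np.concatenate([proj('top',w(p,l))-o for o,l in obs])
r=least_squares(f,[480,0,-.3]);p=r.x;print(p,np.round(r.fun,1))
print('axis',w(p,(0,25,72)),'green z55',ray('top',gr,55),'tip',ray('top',(302,194),72))
W=480;big=cv2.resize(im[160:310,240:400],None,fx=4,fy=4,interpolation=cv2.INTER_CUBIC)
big=np.clip(big*1.8,0,255).astype('uint8')
def dot(l,c):
    q=(proj('top',w(p,l))-[240,160]+.5)*4;cv2.circle(big,tuple(int(x) for x in q),3,c,-1)
for l in loc:dot((*l,45),(0,255,255))
for k in range(8):
    a=np.radians(105-30*k);dot((72*np.cos(a),25+72*np.sin(a),46),(255,0,255))
dot((0,25,73),(255,0,0))
for k in range(4):
    a=np.radians(105-30*k);dot((50*np.cos(a),25+50*np.sin(a),72),(0,255,0))
cv2.imwrite('pics/z.png',big)
E
```

```text
red (np.float64(264.53333333333336), np.float64(219.36666666666667)) 30
green (np.float64(349.0), np.float64(275.5)) 183
[ 5.82782996e+02 -1.74526628e+01 -2.94012990e-01] [-1.8 -2.8  2.3 -1.5  2.1  3.7 -3.  -0.4  0.4  0.2]
axis (np.float64(590.0278797662861), np.float64(6.474553137560992), 72) green z55 [507.22445341 -76.72055302  55.        ] tip [639.34072352  17.05290876  72.        ]
```

View pics/z.png

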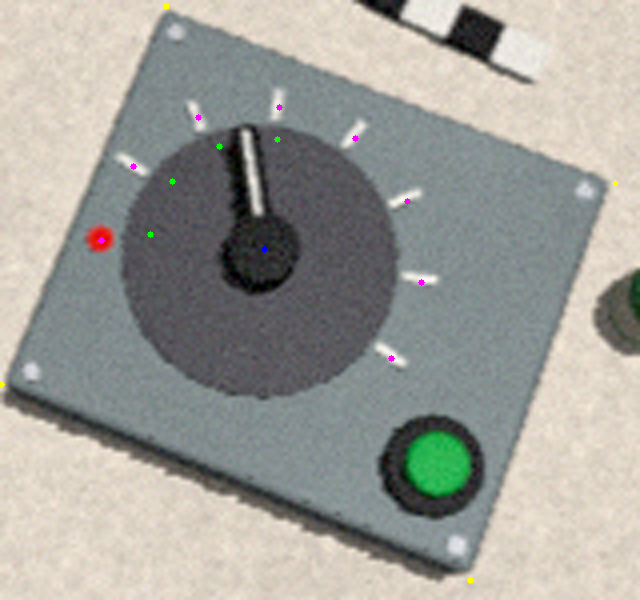

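The zoomed crop confirms the fit to within about 2 mm. The lever's line, from (258,212) to (245,128), seems to sit between marks 2 and 3, so I'll refit using the marks and check against the scene camera.

Run:
```python
from h import *
import cv2
from scipy.optimize import least_squares
def w(p,l): c,s=np.cos(p[2]),np.sin(p[2]);return np.array((p[0]+c*l[0]-s*l[1],p[1]+s*l[0]+c*l[1],l[2]))
mk=[(100,239),(133,163),(196,115),(279,105),(354,133),(405,197),(419,278),(390,354)]
c=lambda q:(q[0]/4+240-.4,q[1]/4+160-.4)
obs=[(c(q),(72*np.cos(a),25+72*np.sin(a),46)) for k,q in enumerate(mk) for a in [np.radians(105-30*k)]]
f=lambda p:np.concatenate([proj('top',w(p,l))-o for o,l in obs])
r=least_squares(f,[583,-17,-.3]);p=r.x;print(p,np.round(r.fun,1))
ax=w(p,(0,25,72));print('axis',ax)
for a,b in [((258,212),(245,128)),((260,250),(245,128))]:
    A=ray('top',c(a),72);B=ray('top',c(b),72);d=B-A;th=np.arctan2(d[1],d[0]);print('lever',A,B,np.degrees(th),'step',(105-np.degrees(th-p[2]))/30, np.linalg.norm((B-ax)[:2]))
bt=ray('top',c((438,463)),55);R=np.array([[np.cos(p[2]),np.sin(p[2])],[-np.sin(p[2]),np.cos(p[2])]]);print('btn',bt,'local',R@(bt[:2]-p[:2]))
im=cv2.imread('pics/scene0.png');big=cv2.resize(im[180:290,185:335],None,fx=5,fy=5,interpolation=cv2.INTER_CUBIC)
big=np.clip(big*1.8,0,255).astype('uint8')
def dot(l,cc):
    q=(proj('scene',w(p,l))-[185,180]+.5)*5;cv2.circle(big,tuple(int(x) for x in q),3,cc,-1)
for k in range(8):
    a=np.radians(105-30*k);dot((72*np.cos(a),25+72*np.sin(a),46),(255,0,255))
for k in (2,2.5,3):
    a=np.radians(105-30*k);dot((50*np.cos(a),25+50*np.sin(a),72),(0,255,0))
dot((0,25,73),(255,0,0));dot((*(R@(bt[:2]-p[:2])),55),(0,0,255))
cv2.imwrite('pics/s.png',big)
```

```text
[ 5.84277345e+02 -1.69640036e+01 -2.88694290e-01] [ 0.1 -0.3 -0.3  0.1  0.2 -0.  -0.4 -0.2 -0.1  0.3  0.2  0.1  0.2 -0.1
  0.1  0.1]
axis [591.39486506   7.00140715  72.        ]
lever [606.26692194  10.47860946  72.        ] [643.50271821  19.45368025  72.        ] 13.551705181561548 step 2.4969110141002715 53.57506383460619
lever [589.53265245   8.16019011  72.        ] [643.50271821  19.45368025  72.        ] 11.81887431406279 step 2.554672043016897 53.57506383460619
btn [507.49742299 -76.87610578  55.        ] local [-56.54547187 -79.29203024]
```

View pics/s.png

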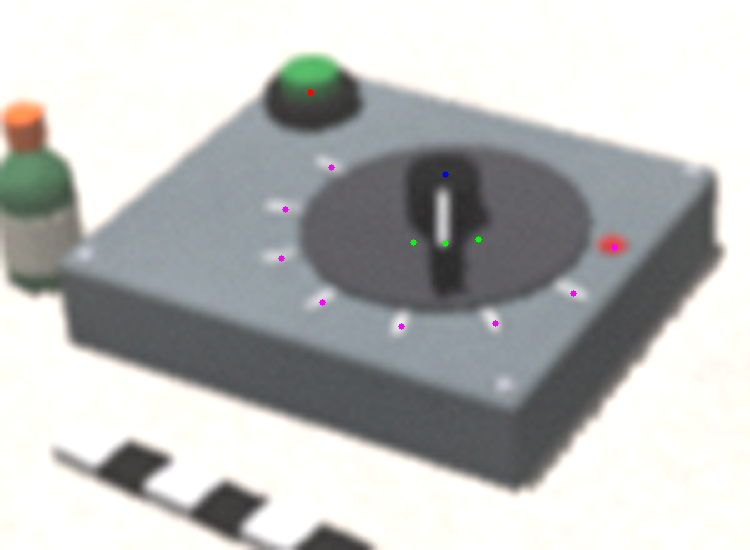

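Both cameras agree: the lever stands at about step 2.5, on the hump. The button top sits higher than 55 mm. Next I'll triangulate it and plan the approach.

```bash
cat >> h.py <<'E'
from scipy.spatial.transform import Rotation as Ro
P=np.array([584.28,-16.96,-.2887]);AX=np.array([591.4,7.0])
def phi(step): return np.radians(105-30*step)+P[2]
def center(step,r=42,off=19.5):
    a=phi(step);return AX+r*np.array([np.cos(a),np.sin(a)])+off*np.array([-np.sin(a),np.cos(a)])
def rel(target,step=None):
    "shift+turn in present tool axes; step: tool x along -lever"
    o=ctrl.get_obs();R=Ro.from_rotvec(o['orientation']).as_matrix()
    out=R.T@(np.array(target)-o['ee_pos']);dz=0
    if step is not None:
        a=phi(step);X=-np.array([np.cos(a),np.sin(a)])
        cur=np.arctan2(R[1,0],R[0,0]);dz=-((np.arctan2(X[1],X[0])-cur+np.pi)%(2*np.pi)-np.pi)
    return np.round(out,1),round(dz,3)
E
python3 - <<'E'
from h import *
best=min(((np.linalg.norm(proj('scene',q)-[246.6,193.6]),z,q) for z in np.arange(50,80,.5) for q in [ray('top',(349.1,275.4),z)]),key=lambda x:x[0]);print(best)
c=center(2.5,42,32);print(c,rel((*c,160),2.5),rel((*c,222),2.5))
E
```

```text
(np.float64(0.463042728671483), np.float64(66.0), array([506.34547804, -75.25483267,  66.        ]))
[624.79876669  47.89648375] (array([-555.2, -334.3,   62.7]), np.float64(-0.641)) (array([-555.2, -334.3,    0.7]), np.float64(-0.641))
```

```bash
python3 -m creep '[{"translation":[-50,-30,0],"angular":[0,0,-0.06],"jaw":0},{"translation":[-100,-60,0],"angular":[0,0,-0.12],"jaw":0},{"translation":[-150,-90,0],"angular":[0,0,-0.18],"jaw":0},{"translation":[-200,-120,0],"angular":[0,0,-0.24],"jaw":0},{"translation":[-250,-150,0],"angular":[0,0,-0.3],"jaw":0},{"translation":[-300,-180,0],"angular":[0,0,-0.36],"jaw":0},{"translation":[-340,-205,0],"angular":[0,0,-0.42],"jaw":0},{"translation":[-360,-217,0],"angular":[0,0,-0.45],"jaw":0}]'
python3 - <<'E'
from h import *
import cv2
im=ctrl.get_image('top')
cv2.imwrite('pics/z2.png',np.clip(cv2.resize(im[160:310,240:400],None,fx=4,fy=4,interpolation=cv2.INTER_CUBIC)[...,::-1]*1.8,0,255).astype('uint8'))
c=center(2.5,42,32);print(rel((*c,160),2.5),ctrl.get_obs()['qpos'])
E
```

```text
t: 1.8
ee_pos: [493.1, 230.7, 222.9]
orientation: [-0.068, 3.14, -0.0]
ft_force: [0.2, 0.1, 0.7]
width: 11.3
grasp_force: 0.0
(array([-122.5, -187.3,   63.2]), np.float64(-0.191)) [ 4.13872789e-01  3.05440223e-01  1.80838919e+00 -1.32535937e-03
  1.02689313e+00 -1.20029880e+00]
```

View pics/z2.png

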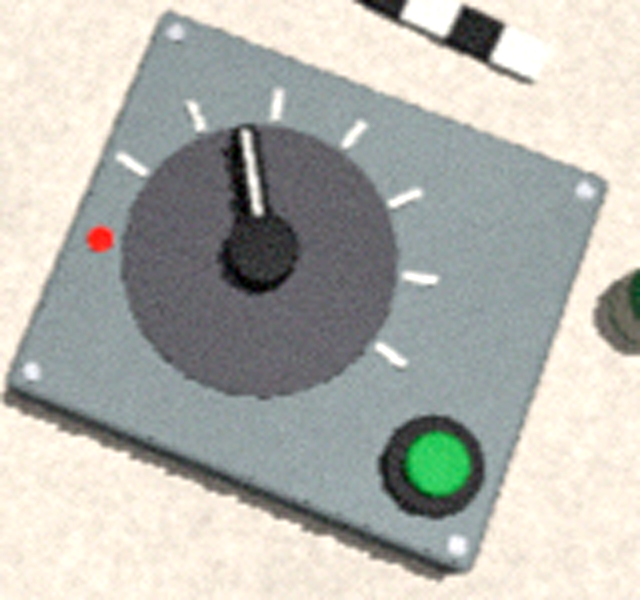

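The lever still rests at about step 2.5: the tip is at (245,128), between bars 2 and 3. I'll bring the finger in on its anticlockwise side and push gently.

```bash
python3 -m creep '[{"translation":[-30,-47,10],"angular":[0,0,-0.05],"jaw":0},{"translation":[-60,-94,20],"angular":[0,0,-0.1],"jaw":0},{"translation":[-90,-140,30],"angular":[0,0,-0.15],"jaw":0},{"translation":[-115,-175,45],"angular":[0,0,-0.18],"jaw":0},{"translation":[-122.5,-187.3,63],"angular":[0,0,-0.19],"jaw":0},{"translation":[-122.5,-187.3,100],"angular":[0,0,-0.19],"jaw":0},{"translation":[-122.5,-187.3,125],"angular":[0,0,-0.19],"jaw":0},{"translation":[-122.5,-187.3,125],"angular":[0,0,-0.19],"jaw":0}]'
python3 - <<'E'
from h import *
import cv2
im=ctrl.get_image('top')
cv2.imwrite('pics/z3.png',np.clip(cv2.resize(im[160:310,240:400],None,fx=4,fy=4,interpolation=cv2.INTER_CUBIC)[...,::-1]*1.8,0,255).astype('uint8'))
for s in np.arange(2.2,4.9,.1): print(round(s,1),*rel((*center(s),58),s))
E
```

```text
t: 2.85
ee_pos: [620.1, 51.9, 95.3]
orientation: [0.367, -3.115, -0.001]
ft_force: [-0.0, -0.5, 0.2]
width: 0.4
grasp_force: 0.0
2.2 [  1.1 -10.9  38.9] -0.157
2.3 [ -0.2 -13.   38.9] -0.105
2.4 [ -1.4 -15.1  38.9] -0.052
2.5 [ -2.5 -17.2  38.9] -0.0
2.6 [ -3.5 -19.5  38.9] 0.052
2.7 [ -4.3 -21.7  38.9] 0.105
2.8 [ -5.  -24.1  38.9] 0.157
2.9 [ -5.6 -26.4  38.9] 0.209
3.0 [ -6.1 -28.8  38.9] 0.262
3.1 [ -6.5 -31.2  38.9] 0.314
3.2 [ -6.7 -33.6  38.9] 0.366
3.3 [ -6.8 -36.   38.9] 0.419
3.4 [ -6.8 -38.4  38.9] 0.471
3.5 [ -6.6 -40.9  38.9] 0.524
3.6 [ -6.3 -43.3  38.9] 0.576
3.7 [ -5.9 -45.7  38.9] 0.628
3.8 [ -5.4 -48.   38.9] 0.681
3.9 [ -4.8 -50.4  38.9] 0.733
4.0 [ -4.  -52.7  38.9] 0.785
4.1 [ -3.1 -54.9  38.9] 0.838
4.2 [ -2.1 -57.1  38.9] 0.89
4.3 [ -1.  -59.3  38.9] 0.942
4.4 [  0.3 -61.4  38.9] 0.995
4.5 [  1.6 -63.4  38.9] 1.047
4.6 [  3.1 -65.3  38.9] 1.099
4.7 [  4.6 -67.2  38.9] 1.152
4.8 [  6.2 -69.   38.9] 1.204
```

```bash
python3 -m creep '[{"translation":[0,-5,25],"angular":[0,0,0],"jaw":0},{"translation":[0,-7,39],"angular":[0,0,0],"jaw":0},{"translation":[0,-7,39],"angular":[0,0,0],"jaw":0},{"translation":[-1.4,-12,39],"angular":[0,0,0],"jaw":0},{"translation":[-2.5,-15,39],"angular":[0,0,0],"jaw":0},{"translation":[-2.5,-17.2,39],"angular":[0,0,0],"jaw":0},{"translation":[-3.5,-19.5,39],"angular":[0,0,0.052],"jaw":0},{"translation":[-3.5,-19.5,39],"angular":[0,0,0.052],"jaw":0}]'
python3 - <<'E'
from h import *
import cv2
a=[]
for c,b in(('top',(160,310,240,400)),('scene',(180,300,185,345))):
    im=ctrl.get_image(c)[b[0]:b[1],b[2]:b[3]]
    a.append(cv2.resize(im,(400,375 if c=='top' else 300),interpolation=cv2.INTER_CUBIC))
out=np.zeros((375,800,3),'uint8');out[:,:400]=a[0];out[:300,400:]=a[1]
cv2.imwrite('pics/z4.png',np.clip(out[...,::-1]*1.8,0,255).astype('uint8'))
for s in (2.5,2.6,2.8,3,3.2,3.4,3.5,3.6): print(s,*rel((*center(s),58),s))
E
```

```text
t: 3.9
ee_pos: [630.6, 32.7, 58.9]
orientation: [-0.286, 3.128, -0.0]
ft_force: [-0.2, -1.0, 0.3]
width: 0.2
grasp_force: 0.0
2.5 [2.1 3.3 0.8] -0.052
2.6 [1.1 1.2 0.8] 0.001
2.8 [-0.7 -3.3  0.8] 0.105
3 [-2.1 -8.   0.8] 0.21
3.2 [ -2.9 -12.8   0.8] 0.315
3.4 [ -3.2 -17.6   0.8] 0.419
3.5 [ -3.2 -20.    0.8] 0.472
3.6 [ -3.1 -22.4   0.8] 0.524
```

View pics/z4.png

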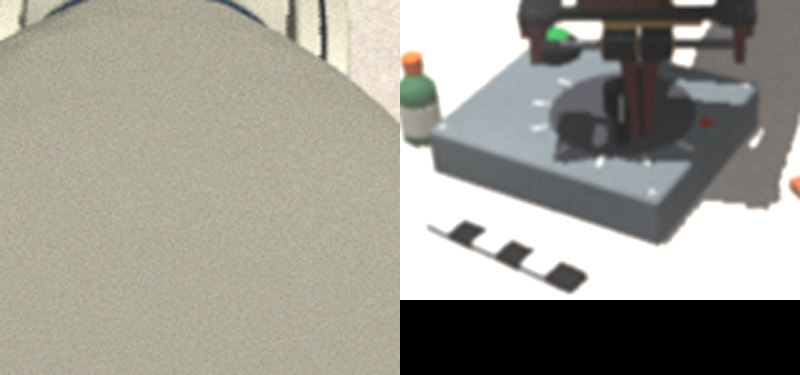

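The scene view shows the fingertip upright beside the lever, on its anticlockwise side; the arm hides the top view. I'll push in small steps and watch the force.

```bash
python3 -m creep '[{"translation":[-0.3,-1.5,0],"angular":[0,0,0.05],"jaw":0},{"translation":[-0.7,-3.3,0],"angular":[0,0,0.1],"jaw":0},{"translation":[-0.7,-3.3,0],"angular":[0,0,0.1],"jaw":0},{"translation":[-0.7,-3.3,0],"angular":[0,0,0.1],"jaw":0},{"translation":[-0.7,-3.3,0],"angular":[0,0,0.1],"jaw":0},{"translation":[-0.7,-3.3,0],"angular":[0,0,0.1],"jaw":0},{"translation":[-0.7,-3.3,0],"angular":[0,0,0.1],"jaw":0},{"translation":[-0.7,-3.3,0],"angular":[0,0,0.1],"jaw":0}]'
python3 -m creep '[{"translation":[-0.7,-2.4,0],"angular":[0,0,0.05],"jaw":0},{"translation":[-1.4,-4.7,0],"angular":[0,0,0.1],"jaw":0},{"translation":[-1.4,-4.7,0],"angular":[0,0,0.1],"jaw":0},{"translation":[-1.4,-4.7,0],"angular":[0,0,0.1],"jaw":0},{"translation":[-1.4,-4.7,0],"angular":[0,0,0.1],"jaw":0},{"translation":[-1.4,-4.7,0],"angular":[0,0,0.1],"jaw":0},{"translation":[-1.4,-4.7,0],"angular":[0,0,0.1],"jaw":0},{"translation":[-1.4,-4.7,0],"angular":[0,0,0.1],"jaw":0}]'
python3 - <<'E'
from h import *
import cv2
im=ctrl.get_image('scene')[185:265,225:345]
cv2.imwrite('pics/z5.png',np.clip(cv2.resize(im,(780,520),interpolation=cv2.INTER_CUBIC)[...,::-1]*1.8,0,255).astype('uint8'))
for s in (2.6,2.8,3,3.2,3.4,3.5,3.6): print(s,*rel((*center(s),58),s))
for s in (2.5,3,3.5,4):
  print(s,[np.round((proj('scene',(*(AX+r*np.array([np.cos(phi(s)),np.sin(phi(s))])),72))-[225,185]+.5)*6.5) for r in (16,56)])
E
```

```text
t: 5.0
ee_pos: [631.7, 29.8, 58.7]
orientation: [-0.129, 3.139, 0.0]
ft_force: [-0.1, -0.3, 0.4]
width: 0.5
grasp_force: 0.0
t: 6.0
ee_pos: [633.4, 25.2, 58.7]
orientation: [0.028, 3.141, -0.0]
ft_force: [0.9, -0.7, 0.2]
width: 0.9
grasp_force: 0.0
2.6 [4.4 8.5 0.7] -0.2
2.8 [1.8 4.5 0.7] -0.096
3 [-0.5  0.2  0.7] 0.009
3.2 [-2.2 -4.4  0.7] 0.114
3.4 [-3.5 -9.   0.7] 0.219
3.5 [ -4.  -11.4   0.7] 0.271
3.6 [ -4.3 -13.8   0.7] 0.323
2.5 [array([319., 224.]), array([320., 295.])]
3 [array([306., 223.]), array([272., 293.])]
3.5 [array([294., 221.]), array([229., 284.])]
4 [array([284., 217.]), array([192., 269.])]
```

View pics/z5.png

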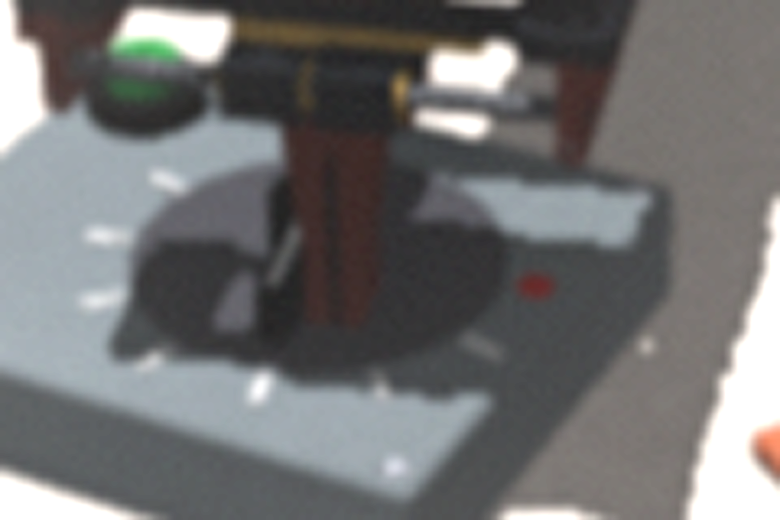

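The white line, from (298,232) to (272,283), now matches step 3, with the finger just behind it. Next I'll push towards 3.25 and read the force.

```bash
python3 -m creep '[{"translation":[-1.3,-2,0],"angular":[0,0,0.06],"jaw":0},{"translation":[-2.5,-5.5,0],"angular":[0,0,0.14],"jaw":0},{"translation":[-2.5,-5.5,0],"angular":[0,0,0.14],"jaw":0},{"translation":[-2.5,-5.5,0],"angular":[0,0,0.14],"jaw":0},{"translation":[-2.5,-5.5,0],"angular":[0,0,0.14],"jaw":0},{"translation":[-2.5,-5.5,0],"angular":[0,0,0.14],"jaw":0},{"translation":[-2.5,-5.5,0],"angular":[0,0,0.14],"jaw":0},{"translation":[-2.5,-5.5,0],"angular":[0,0,0.14],"jaw":0}]'
python3 - <<'E'
from h import *
for s in (3.2,3.4,3.5,3.6): print(s,*rel((*center(s),58),s))
E
```

```text
t: 7.05
ee_pos: [635.8, 19.7, 58.7]
orientation: [-0.247, -3.132, -0.0]
ft_force: [-0.5, 0.2, 0.3]
width: 0.6
grasp_force: 0.3
3.2 [0.4 1.  0.7] -0.026
3.4 [-1.5 -3.4  0.7] 0.079
3.5 [-2.3 -5.7  0.7] 0.131
3.6 [-3.  -8.   0.7] 0.183
```

```bash
cat >> h.py <<'E'
import cv2
def lever(cam='scene',lo=1,hi=6):
    im=cv2.cvtColor(ctrl.get_image(cam),cv2.COLOR_RGB2GRAY).astype(np.float32)
    def samp(s,off):
        a=phi(s);u=np.array([np.cos(a),np.sin(a)]);n=np.array([-u[1],u[0]])
        q=np.array([proj(cam,(*(AX+r*u+off*n),72)) for r in np.arange(22,50,2)],np.float32)
        return cv2.remap(im,q[:,:1],q[:,1:],cv2.INTER_LINEAR).ravel()
    sc=[(float(np.median(samp(s,0)/(1+np.maximum(samp(s,5),samp(s,-5))))),round(float(s),2)) for s in np.arange(lo,hi,.05)]
    return sorted(sc)[::-1][:4]
E
python3 - <<'E'
from h import *
print(lever())
im=ctrl.get_image('scene')[185:265,225:345]
cv2.imwrite('pics/z6.png',np.clip(cv2.resize(im,(780,520),interpolation=cv2.INTER_CUBIC)[...,::-1]*1.8,0,255).astype('uint8'))
E
```

```text
Traceback (most recent call last):
  File "h.py", line 30, in lever
    sc=[(float(np.median(samp(s,0)/(1+np.maximum(samp(s,5),samp(s,-5))))),round(float(s),2)) for s in np.arange(lo,hi,.05)]
                                                 ~~~~^^^^^
  File "h.py", line 28, in samp
    q=np.array([proj(cam,(*(AX+r*u+off*n),72)) for r in np.arange(22,50,2)],np.float32)
                ~~~~^^^^^^^^^^^^^^^^^^^^^^^^^^
  File "h.py", line 8, in proj
    i=ctrl.camera_info(c);K=i['camera_matrix'];T=i['world_from_camera']
ValueError: time passes only in moves, steps and waits
```

```bash
sed -i 's/^from workcell import ctrl/from workcell import ctrl\nfrom functools import cache\n@cache\ndef info(c): return ctrl.camera_info(c)/; s/i=ctrl.camera_info(c)/i=info(c)/' h.py
python3 - <<'E'
from h import *
im=ctrl.get_image('scene')[185:265,225:345]
cv2.imwrite('pics/z6.png',np.clip(cv2.resize(im,(780,520),interpolation=cv2.INTER_CUBIC)[...,::-1]*1.8,0,255).astype('uint8'))
print(lever())
E
```

```text
[(1.0526490211486816, 3.15), (1.0477699041366577, 3.1), (1.0315709114074707, 3.2), (0.9826576709747314, 3.25)]
```

View pics/z6.png

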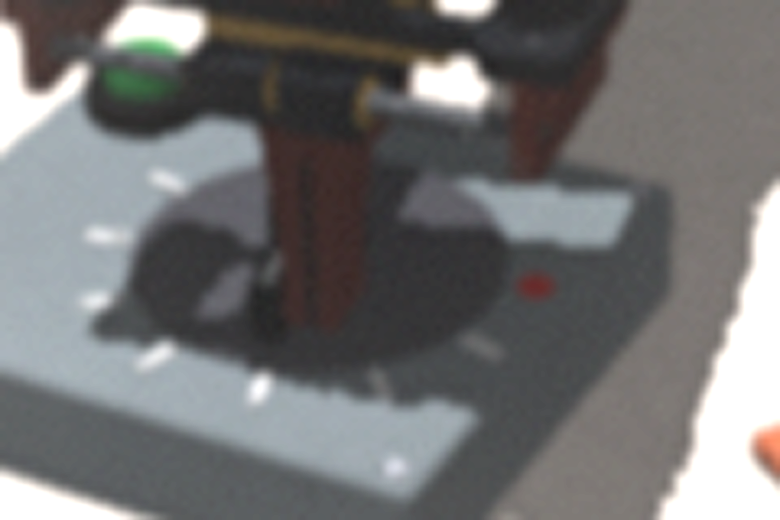

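The lever is still near step 3 (line roughly from (275,255) to (262,285)), so the finger is slimmer than I assumed. I'll continue in small steps and track the lever numerically.

```bash
python3 -m creep '[{"translation":[-1,-2,0],"angular":[0,0,0.06],"jaw":0},{"translation":[-2,-4.5,0],"angular":[0,0,0.1],"jaw":0},{"translation":[-2.3,-5.7,0],"angular":[0,0,0.13],"jaw":0},{"translation":[-2.3,-5.7,0],"angular":[0,0,0.13],"jaw":0},{"translation":[-2.3,-5.7,0],"angular":[0,0,0.13],"jaw":0},{"translation":[-2.3,-5.7,0],"angular":[0,0,0.13],"jaw":0},{"translation":[-2.3,-5.7,0],"angular":[0,0,0.13],"jaw":0},{"translation":[-2.3,-5.7,0],"angular":[0,0,0.13],"jaw":0}]'
python3 - <<'E'
from h import *
print(lever());
for s in (3.5,3.6,3.7,3.8): print(s,*rel((*center(s),58),s))
E
```

```text
t: 8.2
ee_pos: [637.2, 13.7, 58.7]
orientation: [-0.45, -3.109, -0.0]
ft_force: [-0.1, 0.6, -0.3]
width: 0.8
grasp_force: 0.5
[(0.969692051410675, 2.6), (0.9694363474845886, 2.65), (0.9642252922058105, 2.45), (0.9637532830238342, 2.75)]
3.5 [0.  0.1 0.7] 0.001
3.6 [-0.9 -2.2  0.7] 0.053
3.7 [-1.8 -4.4  0.7] 0.106
3.8 [-2.5 -6.8  0.7] 0.158
```

```bash
python3 -m creep '[{"translation":[-0.9,-2.2,0],"angular":[0,0,0.05],"jaw":0},{"translation":[-0.9,-2.2,0],"angular":[0,0,0.05],"jaw":0},{"translation":[-0.9,-2.2,0],"angular":[0,0,0.05],"jaw":0},{"translation":[-0.9,-2.2,0],"angular":[0,0,0.05],"jaw":0},{"translation":[-0.9,-2.2,0],"angular":[0,0,0.05],"jaw":0},{"translation":[-0.9,-2.2,0],"angular":[0,0,0.05],"jaw":0},{"translation":[-0.9,-2.2,0],"angular":[0,0,0.05],"jaw":0},{"translation":[-0.9,-2.2,0],"angular":[0,0,0.05],"jaw":0}]'
python3 -c "
from h import *
print(lever())"
python3 -m creep '[{"translation":[-0.9,-2.2,0],"angular":[0,0,0.05],"jaw":0},{"translation":[-0.9,-2.2,0],"angular":[0,0,0.05],"jaw":0},{"translation":[-0.9,-2.2,0],"angular":[0,0,0.05],"jaw":0},{"translation":[-0.9,-2.2,0],"angular":[0,0,0.05],"jaw":0},{"translation":[-0.9,-2.2,0],"angular":[0,0,0.05],"jaw":0},{"translation":[-0.9,-2.2,0],"angular":[0,0,0.05],"jaw":0},{"translation":[-0.9,-2.2,0],"angular":[0,0,0.05],"jaw":0},{"translation":[-0.9,-2.2,0],"angular":[0,0,0.05],"jaw":0}]'
python3 - <<'E'
from h import *
print(lever());
print([(d['rect'],round(d['score'],2)) for d in ctrl.look_for('scene','selector')[:2]])
for s in (3,3.5,4,4.5): print(s,[np.round(proj('scene',(*(AX+r*np.array([np.cos(phi(s)),np.sin(phi(s))])),60))) for r in (16,56)])
for s in (3.6,3.7,3.8,4,4.5): print(s,*rel((*center(s),58),s))
E
```

```text
t: 9.25
ee_pos: [637.5, 11.3, 58.7]
orientation: [0.528, 3.097, -0.0]
ft_force: [-0.1, -0.1, -0.4]
width: 0.5
grasp_force: 0.3
[(0.99322509765625, 2.85), (0.9928996562957764, 2.9), (0.9845638275146484, 2.8), (0.9805338382720947, 2.95)]
t: 10.3
ee_pos: [637.6, 8.9, 58.7]
orientation: [0.605, 3.083, -0.0]
ft_force: [-0.3, 0.6, -0.1]
width: 0.4
grasp_force: 0.0
[(1.1707653999328613, 4.15), (1.0544439554214478, 4.1), (1.0533329248428345, 4.2), (0.9863824248313904, 3.4)]
[([252.0, 211.9, 283.4, 239.0], 0.71), ([343.0, 246.7, 373.7, 273.4], 0.61)]
3 [array([272., 224.]), array([267., 235.])]
3.5 [array([270., 223.]), array([260., 233.])]
4 [array([268., 223.]), array([254., 231.])]
4.5 [array([267., 222.]), array([250., 228.])]
3.6 [1.  2.2 0.7] -0.047
3.7 [-0.1 -0.   0.7] 0.006
3.8 [-1.  -2.2  0.7] 0.058
4 [-2.6 -6.8  0.7] 0.163
4.5 [ -4.3 -18.8   0.7] 0.425
```

The lever jumped to step 4 when the finger was at nominal 3.7, so the next click should come at about 4.7. I'll approach that slowly.

```bash
python3 -m creep '[{"translation":[-1,-2.2,0],"angular":[0,0,0.06],"jaw":0},{"translation":[-1.8,-4.5,0],"angular":[0,0,0.11],"jaw":0},{"translation":[-2.6,-6.8,0],"angular":[0,0,0.16],"jaw":0},{"translation":[-3.2,-9.2,0],"angular":[0,0,0.21],"jaw":0},{"translation":[-3.8,-12,0],"angular":[0,0,0.27],"jaw":0},{"translation":[-4.1,-15,0],"angular":[0,0,0.34],"jaw":0},{"translation":[-4.3,-18.8,0],"angular":[0,0,0.42],"jaw":0},{"translation":[-4.3,-18.8,0],"angular":[0,0,0.42],"jaw":0}]'
python3 - <<'E'
from h import *
print(lever());
print([(d['rect'],round(d['score'],2)) for d in ctrl.look_for('scene','selector')[:2]])
for s in (4.5,4.6,4.65,4.7,4.75): print(s,*rel((*center(s),58),s))
E
```

```text
t: 11.4
ee_pos: [634.6, -10.2, 58.7]
orientation: [1.234, 2.889, 0.0]
ft_force: [0.5, 1.2, -1.0]
width: 0.4
grasp_force: 0.4
[(0.9878575801849365, 4.75), (0.9818933606147766, 5.8), (0.9776711463928223, 5.85), (0.9773590564727783, 4.7)]
[([251.3, 219.6, 281.2, 234.5], 0.64)]
4.5 [ 0.1 -0.2  0.7] 0.006
4.6 [-0.9 -2.4  0.7] 0.058
4.65 [-1.3 -3.5  0.7] 0.085
4.7 [-1.7 -4.7  0.7] 0.111
4.75 [-2.1 -5.8  0.7] 0.137
```

```bash
python3 -m creep '[{"translation":[-0.4,-1.2,0],"angular":[0,0,0.03],"jaw":0},{"translation":[-0.9,-2.4,0],"angular":[0,0,0.06],"jaw":0},{"translation":[-1.1,-3,0],"angular":[0,0,0.07],"jaw":0},{"translation":[-1.3,-3.5,0],"angular":[0,0,0.085],"jaw":0},{"translation":[-1.5,-4.1,0],"angular":[0,0,0.1],"jaw":0},{"translation":[-1.7,-4.7,0],"angular":[0,0,0.11],"jaw":0},{"translation":[-1.9,-5.2,0],"angular":[0,0,0.12],"jaw":0},{"translation":[-2.1,-5.8,0],"angular":[0,0,0.13],"jaw":0}]'
python3 - <<'E'
from h import *
print(lever());
print([(d['rect'],round(d['score'],2)) for d in ctrl.look_for('scene','selector')[:2]])
for s in (4.5,4.7,4.75): print(s,*rel((*center(s),58),s))
E
```

```text
t: 12.5
ee_pos: [631.7, -15.7, 58.7]
orientation: [-1.421, -2.802, 0.0]
ft_force: [-0.5, 0.2, -0.5]
width: 0.3
grasp_force: 0.0
[(0.9744709730148315, 5.25), (0.9693600535392761, 5.2), (0.9665466547012329, 5.35), (0.9663178324699402, 5.15)]
[([249.7, 215.6, 280.3, 230.2], 0.75), ([345.1, 246.5, 375.0, 272.4], 0.34)]
4.5 [2.9 5.6 0.7] -0.126
4.7 [0.5 1.3 0.7] -0.021
4.75 [0.  0.2 0.7] 0.005
```

Run:
```python
from h import *
print(rel((520,230,180)),rel((632,-15,180)))
```

```text
(array([ 264.2,   55.2, -121.3]), 0) (array([   0.4,    0.7, -121.3]), 0)
```

```bash
python3 -m creep '[{"translation":[0,10,0],"angular":[0,0,0],"jaw":0},{"translation":[0,12,-50],"angular":[0,0,0],"jaw":0},{"translation":[20,12,-100],"angular":[0,0,0],"jaw":0},{"translation":[70,20,-121],"angular":[0,0,0],"jaw":0},{"translation":[120,30,-121],"angular":[0,0,0],"jaw":0},{"translation":[170,40,-121],"angular":[0,0,0],"jaw":0},{"translation":[220,50,-121],"angular":[0,0,0],"jaw":0},{"translation":[264,55,-121],"angular":[0,0,0],"jaw":0}]'
python3 - <<'E'
from h import *
im=ctrl.get_image('top')
cv2.imwrite('pics/z7.png',np.clip(cv2.resize(im[160:310,240:400],None,fx=4,fy=4,interpolation=cv2.INTER_CUBIC)[...,::-1]*1.8,0,255).astype('uint8'))
print(lever('top'),lever())
print(rel((506.5,-75.3,110)))
E
```

```text
t: 13.6
ee_pos: [519.5, 232.0, 180.0]
orientation: [1.418, 2.803, 0.001]
ft_force: [-0.1, -0.5, 0.3]
width: 0.5
grasp_force: 0.0
[(4.242425441741943, 5.0), (4.165775299072266, 5.05), (2.6377487182617188, 4.95), (2.2481765747070312, 5.1)] [(1.17715585231781, 5.2), (1.1453487873077393, 5.25), (1.111518144607544, 5.3), (1.0869803428649902, 5.15)]
(array([-239.3, -192.9,   69.9]), 0)
```

View pics/z7.png

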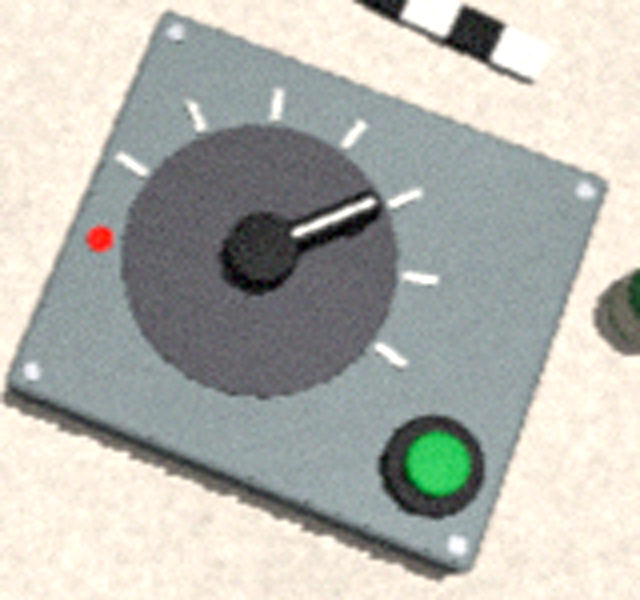

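The lever stands exactly at step 5, pointing at bar 5 (405,197). Now the button.

```bash
python3 -m creep '[{"translation":[-45,-36,0],"angular":[0,0,0],"jaw":0},{"translation":[-90,-72,0],"angular":[0,0,0],"jaw":0},{"translation":[-135,-108,0],"angular":[0,0,0],"jaw":0},{"translation":[-180,-144,0],"angular":[0,0,0],"jaw":0},{"translation":[-220,-177,0],"angular":[0,0,0],"jaw":0},{"translation":[-239.3,-193,20],"angular":[0,0,0],"jaw":0},{"translation":[-239.3,-193,70],"angular":[0,0,0],"jaw":0},{"translation":[-239.3,-193,100],"angular":[0,0,0],"jaw":0}]'
python3 - <<'E'
from h import *
print(rel((506.5,-75.3,66)))
E
```

```text
t: 14.75
ee_pos: [505.5, -79.1, 78.1]
orientation: [-1.423, -2.8, 0.001]
ft_force: [-0.4, -0.6, 0.0]
width: 0.3
grasp_force: 0.0
(array([ 2.5,  3. , 12.1]), 0)
```

```bash
python3 -m creep '[{"translation":[0,0,4],"angular":[0,0,0],"jaw":0},{"translation":[0,0,8],"angular":[0,0,0],"jaw":0},{"translation":[0,0,10],"angular":[0,0,0],"jaw":0},{"translation":[0,0,12],"angular":[0,0,0],"jaw":0},{"translation":[0,0,14],"angular":[0,0,0],"jaw":0},{"translation":[0,0,15],"angular":[0,0,0],"jaw":0},{"translation":[0,0,15],"angular":[0,0,0],"jaw":0},{"translation":[0,0,15],"angular":[0,0,0],"jaw":0}]'
python3 - <<'E'
from h import *
print(rel((506.5,-75.3,66)))
E
```

```text
t: 15.75
ee_pos: [506.4, -77.4, 64.9]
orientation: [1.419, 2.802, 0.001]
ft_force: [1.4, 0.2, 2.3]
width: 0.4
grasp_force: 1.4
(array([ 1.6,  1.3, -1.1]), 0)
```

```bash
python3 -m creep '[{"translation":[0,0,-5],"angular":[0,0,0],"jaw":0},{"translation":[1.5,1.3,-5],"angular":[0,0,0],"jaw":0},{"translation":[1.5,1.3,-2],"angular":[0,0,0],"jaw":0},{"translation":[1.5,1.3,0],"angular":[0,0,0],"jaw":0},{"translation":[1.5,1.3,2],"angular":[0,0,0],"jaw":0},{"translation":[1.5,1.3,3],"angular":[0,0,0],"jaw":0},{"translation":[1.5,1.3,3],"angular":[0,0,0],"jaw":0},{"translation":[1.5,1.3,3],"angular":[0,0,0],"jaw":0}]'
python3 -m creep '[{"translation":[0,0,1],"angular":[0,0,0],"jaw":0},{"translation":[0,0,2],"angular":[0,0,0],"jaw":0},{"translation":[0,0,2],"angular":[0,0,0],"jaw":0},{"translation":[0,0,2],"angular":[0,0,0],"jaw":0},{"translation":[0,0,2],"angular":[0,0,0],"jaw":0},{"translation":[0,0,2],"angular":[0,0,0],"jaw":0},{"translation":[0,0,2],"angular":[0,0,0],"jaw":0},{"translation":[0,0,2],"angular":[0,0,0],"jaw":0}]'
```

```text
t: 16.75
ee_pos: [505.8, -75.2, 61.7]
orientation: [-1.42, -2.802, 0.0]
ft_force: [-1.9, 1.4, 5.7]
width: 0.1
grasp_force: 2.3
t: 17.75
ee_pos: [505.9, -75.3, 61.0]
orientation: [-1.42, -2.802, -0.0]
ft_force: [-6.0, 3.5, 21.8]
width: 0.7
grasp_force: 11.0
```

```bash
python3 -m creep '[{"translation":[0,0,-10],"angular":[0,0,0],"jaw":0},{"translation":[0,0,-40],"angular":[0,0,0],"jaw":0},{"translation":[0,0,-90],"angular":[0,0,0],"jaw":0},{"translation":[40,30,-120],"angular":[0,0,0],"jaw":0},{"translation":[85,66,-120],"angular":[0,0,0],"jaw":0},{"translation":[130,102,-120],"angular":[0,0,0],"jaw":0},{"translation":[185,148,-120],"angular":[0,0,0],"jaw":0},{"translation":[235,190,-120],"angular":[0,0,0],"jaw":0}]'
python3 - <<'E'
from h import *
a=ctrl.get_image('top');b=ctrl.get_image('scene');print(lever('top'))
o=np.hstack([cv2.resize(a[160:310,240:400],(400,375)),cv2.resize(b[180:292,185:305],(400,375))])
cv2.imwrite('pics/z8.png',np.clip(o[...,::-1]*1.5,0,255).astype('uint8'))
b0=cv2.imread('pics/scene0.png')[...,::-1];a0=cv2.imread('pics/top0.png')[...,::-1]
print('top green',a0[273:279,346:352].mean((0,1)),a[273:279,346:352].mean((0,1)))
for n in('sherd','glue_bottle','scale_bar'):print(n,[np.round(d['rect']) for d in ctrl.look_for('top',n)[:1]])
E
```

```text
t: 18.75
ee_pos: [519.6, 216.3, 179.7]
orientation: [1.419, 2.802, 0.0]
ft_force: [2.1, -0.1, -0.1]
width: 0.5
grasp_force: 0.0
[(4.2027740478515625, 5.0), (4.11519193649292, 5.05), (2.6734867095947266, 4.95), (2.327681541442871, 5.1)]
top green [ 25.77777778 102.08333333  47.47222222] [ 29.97222222 116.          55.22222222]
sherd [array([196., 186., 227., 221.])]
glue_bottle []
scale_bar [array([306., 142., 377., 179.])]
```

View pics/z8.png

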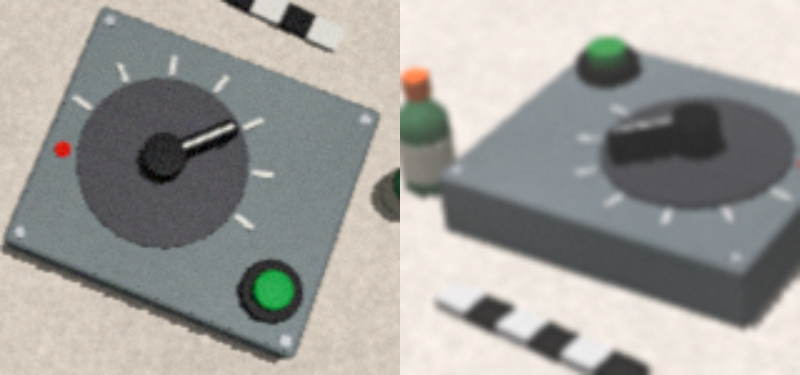

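Run:
```python
from h import *
a=ctrl.get_image('top').astype(float);z=cv2.resize(cv2.imread('pics/z7.png'),(160,150),interpolation=cv2.INTER_AREA)[...,::-1]/1.8
z2=cv2.resize(cv2.imread('pics/z2.png'),(160,150),interpolation=cv2.INTER_AREA)[...,::-1]/1.8
n=a[160:310,240:400]
for nm,s in(('green',np.s_[113:119,106:112]),('box',np.s_[95:110,60:85]),('plate',np.s_[80:95,50:75])):print(nm,[np.round(i[s].mean((0,1))) for i in(z2,z,n)])
b=ctrl.get_image('scene').astype(float);b0=cv2.imread('pics/scene0.png')[...,::-1];d=abs(b-b0).mean(2)
for nm,s in(('left',np.s_[100:300,0:180]),('btn',np.s_[188:198,240:254]),('btn',np.s_[198:204,236:258])):print(nm,d[s].mean(),b[s].mean((0,1)),b0[s].mean((0,1)))
```

```text
green [array([ 28., 116.,  55.]), array([ 29., 116.,  55.]), array([ 29., 115.,  55.])]
box [array([78., 84., 85.]), array([79., 84., 85.]), array([78., 83., 85.])]
plate [array([57., 57., 60.]), array([58., 57., 60.]), array([57., 57., 60.])]
left 9.37812962962963 [138.67580556 135.50519444 130.16577778] [129.12713889 126.07497222 121.01055556]
btn 7.497619047619047 [ 94.97857143 117.44285714  94.97857143] [ 88.05       108.96428571  87.89285714]
btn 3.9318181818181817 [47.11363636 49.97727273 47.60606061] [43.25757576 45.87878788 43.76515152]
```

The lever reads step 5 and the button is released. The force rose gently to about 5 N and then stiffened sharply after roughly 6 mm, which is what a fully pressed button should give. The loose things look where they were, so I'm handing the job in.

```bash
python3 -c "
from workcell import ctrl
print(ctrl.close_job())"
```

```text
the job is handed in; nothing more can be done
None
```

I pushed the selector click by click to step 5 without going past it, then pressed the green button to its stop (about 6 mm, peaking near 22 N), released it and handed in the job; no lamp light shows in the pictures, so I judged the press by force and travel alone.

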